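# Lock the mixer bowl and press in the beater

### The job

Get the small mixer ready: take the lock pin out of its wooden rest and push it all the way down through the hole in the bowl's lug into the mixer base, and let go of it. Then take the wire beater (not the dough hook, which stays in its stand) and put its shank into the coupling in the middle of the bowl, turned so that its wings drop between the jaws, and press it fully home against the spring. Nothing latches it, so finish with the gripper still holding the beater pressed home, with the pin in place and the other kitchen things left where they are.

Things in the scene. Friction and masses are not known exactly. Their poses are not given: they have to be found in the camera images.
- mixer: Low mixer fixed to the counter: round white base 200 mm across, 30 mm high, with a fixed steel bowl (174 mm across, rim 85 mm and inner floor 34 mm above the counter). Origin on its vertical axis at counter height; z up. A white pin ear sticks out on its +y side; a grey dial is on its -x side.
- pin_hole (a point): Centre of the mouth of the lock-pin hole, on top of the bowl's steel lug, 80 mm above the counter, 125 mm from the mixer's axis along mixer +y. The vertical round hole, 12.5 mm across, runs through the lug (10 mm thick) and 20 mm on into the white ear of the base below: 30 mm deep in all.
- drive: Black coupling in the middle of the bowl. Origin on its axis at the foot of its jaws, 50 mm above the counter; z up. Four square jaws 20 mm high stand at the corners of a 33.5 mm square; between them a cross of two slots, 8.5 mm wide, open at the ends, runs along drive x and y. Its yaw is random; it turns only under about 0.4 N m.
- plunger_top (a point): Top of the steel spring plunger, 7.6 mm across, in the middle of the slot cross; at rest 10 mm above the drive's origin. The beater's tip pushes it down 8 mm before the beater's collar stops rigidly on the jaws. It pushes back with 4 N at first, 8 N with the beater home.
- beater: Wire beater, 150 mm long, ~120 g, upright in one of two equal ring stands. Origin at its lower tip; z up the stem. From the tip: pilot 6 mm across, 0-6 mm; cross of wings along its x and y, 28 mm across, 6 mm thick, 6-18 mm, lower edges rounded; collar 44 mm across, 18-24 mm; wire cage 62 mm across, 28-106 mm. In the stand the tip is 12 mm above the counter, the collar on the 30 mm high ring.
- beater_grip (a point): Middle of the beater's flat white grip bar, on its axis 131 mm above its tip. The bar is 28 mm along beater x, 12 mm thick along beater y and spans 112-150 mm above the tip. Beater home: collar on the jaws, tip 2 mm above the drive's origin; any of the four quarter turns fits. Unmeshed, wings on the jaw tops, the tip is 14 mm above the drive's origin.
- hook: Dough hook: same shank, collar and grip bar as the beater, but one thick curved hook instead of the wire cage. Stands in the other ring stand and stays there. Origin at its lower tip.
- pin: Lock pin, 64 mm long, about 60 g, upright. Origin at its lower tip; z up. Steel shank 10 mm across with tapered point, 0-28 mm; above it a round black grip 18 mm across, 36 mm tall, its underside the shoulder. At the start the shoulder rests on the wooden rest, tip 12 mm above the counter; fully in the mixer's hole the shoulder lies on the lug, tip 52 mm above the counter.
- pin_rest: Wooden block 50 x 50 mm, 40 mm high, with a 12.5 mm hole in the middle of its top; fixed. Origin under its centre at counter height.
- mill: wooden pepper mill, 190 mm tall, 54 mm across; a bystander, stays where it is. Origin at its underside.
- jar: glass spice jar, 85 mm tall, 50 mm across; a bystander, stays where it is. Origin at its underside.
- mug: white mug, 85 mm tall, 76 mm across plus its handle; a bystander, stays where it is. Origin at its underside.
- ramekin: white ramekin, 42 mm tall, 84 mm across; a bystander, stays where it is. Origin at its underside.
- oil: green oil bottle, 180 mm tall, 56 mm across; a bystander, stays where it is. Origin at its underside.
- spoon: steel spoon lying flat; a bystander, stays where it is. Origin at its underside.
- spatula: black spatula lying flat; a bystander, stays where it is. Origin at its underside.
Mind the look-alikes: they are no part of the job. Leave any blue, purple or yellow look-alike of the hook alone.

How it is judged:
By the outcome, as a careful person would: the job done as asked, in the order asked, and still so for the second after the job is handed in, while the arm keeps its last pose, push and grip.
It also fails if it takes over 59 s, if anything falls off the work surface, if the arm or the gripper's body presses on something with over 40 N, if the wrist force passes 120 N, or if a joint passes its speed limit or range.

### The arm

A 6-joint arm with a two-finger parallel gripper is mounted at the origin on the work surface. World frame = base frame: x ahead of the robot, y to its left, z up, the work surface at z = 0. Lengths are in m, angles in rad, forces in N, time in s.
With the tool pointing down it reaches from about 0.35 to 0.775 m from the base axis. Payload 5.5 kg.
Tool frame: the origin (TCP) lies midway between the tips of the shut fingers; the grasp point (between the pads) lies 19 mm behind it; x points along the fingers, y is the direction in which the jaws open and shut, and the axes are right-handed (so a half turn about x gives the same grasp; the last joint's range is limited). The gripper opens to 85 mm and grips with 20 to 120 N. Pads are 22 mm wide; open, the fingers measure 114 mm over their backs; the gripper's body (76 mm by 85 mm) begins 54 mm behind the grasp point. The pads swing forward as they close: fully open they stand 13 mm farther back than shut.
Start: joints at [1.158, 0.313, 0.046, 1.304, 0, 1.431], TCP at [0.155, 0.554, 0.231] pointing down, gripper open.
Joint ranges: [-2.76, 2.76], [-0.86, 1.69], [-1.03, 1.26], [-2.2, 2.34], [-1.47, 1.5], [-3.14, 3.14]. Speed limits (rad/s): [2.57, 2.57, 3.14, 3.14, 3.14, 3.14].

### API

Orientations are given as a unit quaternion [w, x, y, z].
In Python, from workcell import env, optics, order, models gives the robot as it stands. The module is installed in compiled form; this text tells all that it offers.
- The arm moves only by the tool servo_tool, never from a script. Its argument "moves" is a list of rows, each a list of 5 numbers: the shift along the tool's x, y, z in cm, then the turn about the tool's x in rad, then the closure, from -1 (fully open) to 1 (shut). A call has exactly 10 rows; each row shifts and turns the commanded pose from where the row before left it, along the tool's axes as they then stand; what a row does not reach is not made up. A row lasts 1/8 s, in which the tool goes at most 62.5 mm and 10.7 degrees, less where a joint would pass 70% of its speed; a pose out of reach is approached as far as the arm can. A call is refused whole if a number of a shift passes 6.25 or a number of a turn 0.188, either way. A call with a gripper value outside its range is refused whole. The fingers move at their own pace and stop on an object; "grip_force" is the grip in N (left out, the last holds). Time passes only in rows, so rows that do not move let the fingers close, or fill a call up. It gives the time, the measured TCP pose, the force and the opening at its end, in the units of the state.
- env.get_state(): the state, without advancing time (a new reading comes with each control period).
- optics.read_camera(name): name is "side" or "top"; returns a dict with "pixels" (400x640x3 uint8, blue, green, red), "vertical_fov" (degrees; the focal length in pixels is half the picture's height over the tangent of half this angle, whatever the lens; pixels are square), "cx", "cy" (the principal point, pixels), "k1" (the pictures are not rectified: a ray, as slopes to the right and down, at radius r is drawn at 1 + k1 r^2 times it, then the intrinsics apply), "extrinsics" (4x4, takes a point from world to camera coordinates). Camera axes: x right, y up, looking along -z (the intrinsics and any distortion apply to the point x, -y, -z); pixel columns grow to the right and rows downward; lengths in m; the calibration is good to about 2 mm. A picture is of the moment at which its call begins. There is no depth.
- order.hand_in(): hands the job in, once; it reports no verdict.
Trained networks look in a picture, given as the dict that the camera call returned (one of the last four; its "shot" number tells which), for a name from the list of things; names that differ only in an ending like _2 or _b are one class to them, and where a whole thing is asked for, a point or a joint stands for the part that bears it (a point fixed in the world has none). Each returns a list of dicts, best first, with "conf" (0 to 1); they miss things now and then, are a little off and sometimes report something else, mostly with a low value. They report only what shows in the picture. A call takes as long as a camera call. They do not tell look-alikes from the thing itself.
- models.outline_of(name, picture): "pixels" (400x640 bool, what is visible of it) and "location" ([column, row] in pixels, amid what is visible of it).
- models.pinpoint(name, picture): "location" ([column, row] in pixels: a listed point, or the origin of a listed thing).
The state is a dict: "clock": time; "joint_pos": joint angles; "qvel": joint speeds; "tau": joint torques, N m; "tcp_pos": TCP position; "orientation": TCP orientation; "wrist_force": force on the tool from outside, world axes, zero at the start; "ft_torque": the same for the moment, N m; "finger_gap": finger opening in m.
Only numpy, scipy, OpenCV 4.12 (cv2) and the standard library are available. Lean on these libraries where they do the work, as an engineer would, in place of code of your own. Each camera call takes 0.05 s, during which the arm holds its last target.

## Working session

There is one attempt and no reset: what is moved stays moved. The work goes in short steps, Python scripts to look and compute and a tool call to move; the robot and the scene stay as the last step left them, time stands still between calls to the robot, and variables do not carry over. Pictures are saved under pics/ and viewed, and the job is handed in when it is done.

Besides the shell and the picture viewer there is one more tool, called after ">>>" as name([rows], argument=value, ...), one row to a line, values as JSON. servo_tool: Moves the arm, as the interface text tells. Its arguments: {"type":"object","properties":{"moves":{"type":"array"},"grip_force":{"type":"number"}},"required":["moves"]}

```bash
mkdir -p pics; ls; cat > h.py <<'E'
import numpy as np, cv2
from workcell import env, optics, order, models
def shot(n,save=None):
    p=optics.read_camera(n)
    if save: cv2.imwrite('pics/'+save,p['pixels'])
    return p
def K(p):
    h,w=p['pixels'].shape[:2]; f=h/2/np.tan(np.radians(p['vertical_fov'])/2); return f,p['cx'],p['cy'],p['k1']
def proj(p,X):
    f,cx,cy,k=K(p);E=np.array(p['extrinsics']);X=np.atleast_2d(X)
    c=X@E[:3,:3].T+E[:3,3]; s=np.stack([c[:,0]/-c[:,2],-c[:,1]/-c[:,2]],1)
    r2=(s**2).sum(1,keepdims=True); d=s*(1+k*r2); return d*f+[cx,cy]
def ray(p,uv):
    f,cx,cy,k=K(p);E=np.array(p['extrinsics']); d=(np.array(uv,float)-[cx,cy])/f
    s=d.copy()
    for _ in range(30): s=d/(1+k*(s@s))
    v=np.array([s[0],-s[1],-1.]); R=E[:3,:3]
    o=-R.T@E[:3,3]; v=R.T@v; return o,v/np.linalg.norm(v)
def atz(p,uv,z):
    o,v=ray(p,uv); return o+v*(z-o[2])/v[2]
def tri(rs):
    A=np.zeros((3,3));b=np.zeros(3)
    for o,v in rs:
        M=np.eye(3)-np.outer(v,v);A+=M;b+=M@o
    X=np.linalg.solve(A,b); return X,[np.linalg.norm((np.eye(3)-np.outer(v,v))@(X-o)) for o,v in rs]
E
python3 - <<'E'
from h import *
s=env.get_state(); print(s)
T=shot('top','top0.png');S=shot('side','side0.png')
for p in (T,S): print(K(p),np.round(p['extrinsics'],3).tolist())
for n in ['mixer','pin_hole','drive','plunger_top','beater','beater_grip','hook','pin','pin_rest','mill','jar','mug','ramekin','oil','spoon','spatula']:
    for nm,p in (('T',T),('S',S)):
        print(n,nm,[(np.round(d['location'],1).tolist(),round(d['conf'],2)) for d in models.pinpoint(n,p)][:4])
E
```

```text
pics
{'clock': 0.0, 'joint_pos': array([1.15837971e+00, 3.13992861e-01, 4.49726418e-02, 1.30360350e+00,
       4.46640873e-05, 1.43116675e+00]), 'qvel': array([-0.00068548,  0.00085219,  0.00043428,  0.00118684, -0.00051896,
       -0.0001124 ]), 'tau': array([-9.15219571e-04, -4.80631292e+01,  2.98532206e+01,  1.96724053e-02,
       -5.65619496e-05, -2.11793186e-06]), 'tcp_pos': array([0.15471912, 0.55325981, 0.23041058]), 'orientation': array([ 0.70034818,  0.09552868,  0.70073073, -0.09676332]), 'wrist_force': array([ 0.69964741, -0.76294748,  0.42319344]), 'ft_torque': array([ 0.03076689, -0.02329938,  0.00621594]), 'finger_gap': 0.08547577181330006}
(np.float64(364.6091074570654), 318.19457559344147, 196.2171536043128, -0.006942299520148604) [[-0.018, -1.0, 0.021, -0.016], [0.996, -0.016, 0.087, -0.573], [-0.087, 0.023, 0.996, -1.138], [0.0, 0.0, 0.0, 1.0]]
(np.float64(428.62895074407453), 320.28675317926246, 197.36623544879944, -0.10411352156880428) [[-0.972, -0.232, 0.025, 0.54], [0.135, -0.47, 0.872, -0.174], [-0.191, 0.852, 0.488, -1.114], [0.0, 0.0, 0.0, 1.0]]
mixer T [([28
[... 613 characters left out ...]
205.1, 227.8], 0.53), ([420.0, 156.7], 0.53)]
pin S [([315.4, 319.1], 0.73), ([266.0, 202.6], 0.39)]
pin_rest T [([203.6, 224.3], 0.84)]
pin_rest S [([317.6, 322.8], 0.83)]
mill T [([397.9, 146.1], 0.89)]
mill S [([289.9, 181.8], 0.83), ([342.0, 162.6], 0.72)]
jar T [([384.2, 159.3], 0.7)]
jar S [([297.6, 191.8], 0.74), ([331.0, 258.4], 0.41)]
mug T [([350.4, 142.2], 0.65)]
mug S [([266.7, 202.4], 0.86)]
ramekin T []
ramekin S [([234.1, 302.2], 0.87), ([330.2, 257.4], 0.55)]
oil T [([423.0, 156.6], 0.58)]
oil S [([302.8, 170.8], 0.7)]
spoon T [([377.8, 247.0], 0.83)]
spoon S [([383.3, 204.1], 0.77), ([341.2, 164.8], 0.55)]
spatula T [([236.2, 271.2], 0.79)]
spatula S [([393.0, 306.6], 0.98)]
```

View pics/top0.png

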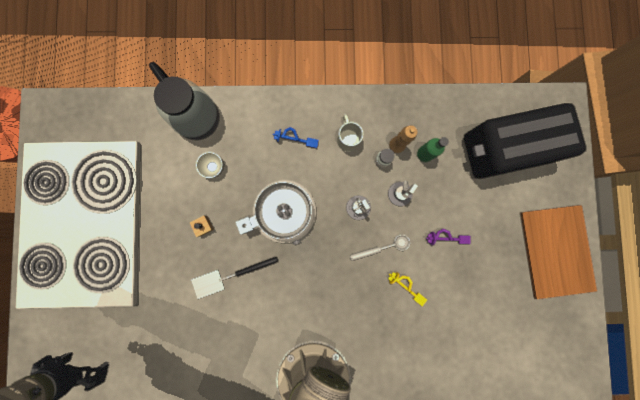

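View pics/side0.png

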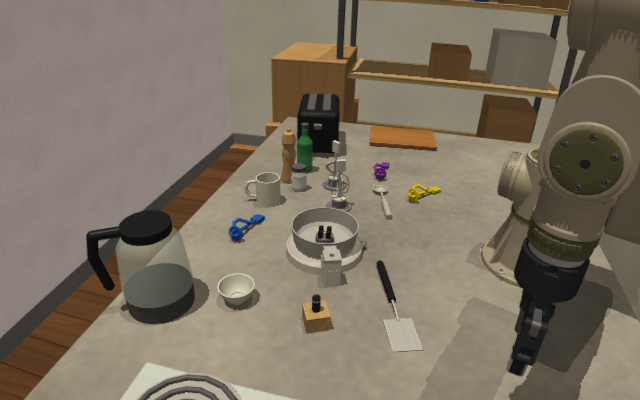

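```bash
python3 - <<'E'
import cv2
a=cv2.imread('pics/top0.png')[110:300,180:440]; cv2.imwrite('pics/top0c.png',cv2.resize(a,None,fx=3,fy=3,interpolation=cv2.INTER_CUBIC))
a=cv2.imread('pics/side0.png')[100:280,210:450]; cv2.imwrite('pics/side0c.png',cv2.resize(a,None,fx=3.2,fy=3.2,interpolation=cv2.INTER_CUBIC))
E
```

```text
(no output)
```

View pics/top0c.png

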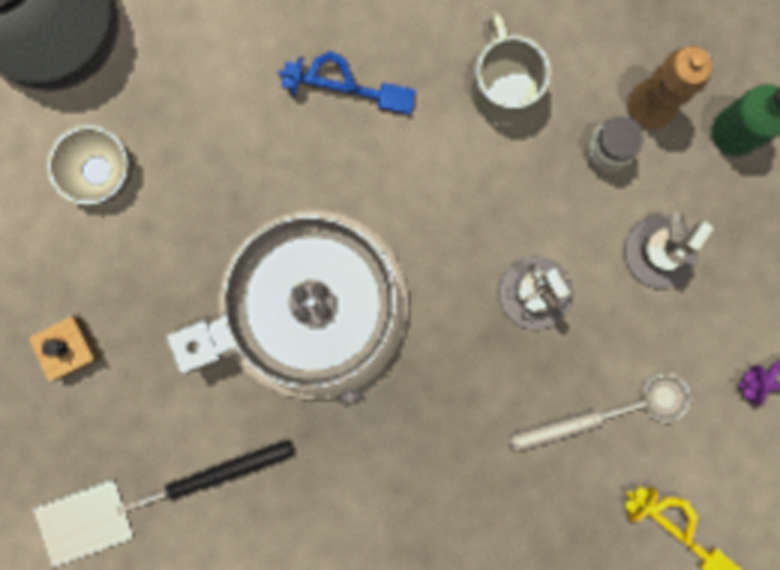

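View pics/side0c.png

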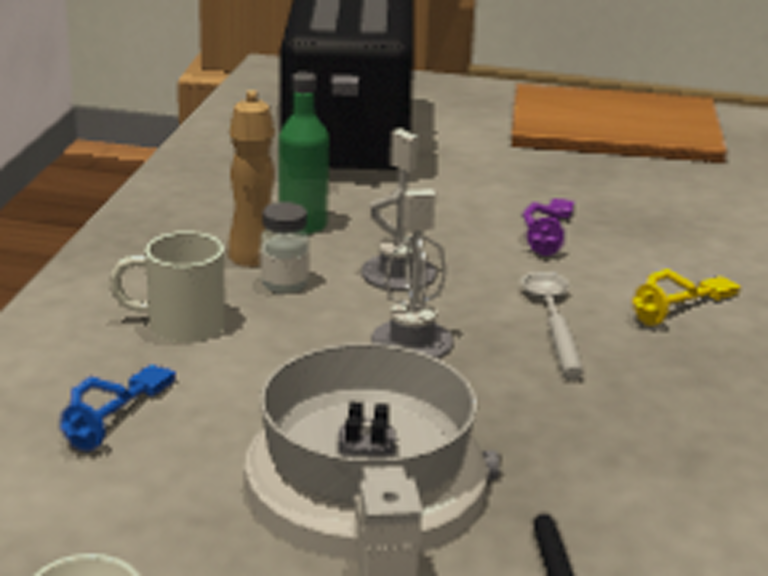

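```bash
python3 - <<'E'
import cv2, numpy as np
t=cv2.imread('pics/top0.png');s=cv2.imread('pics/side0.png')
def c(a,x0,x1,y0,y1): return cv2.resize(a[y0:y1,x0:x1],(390,290),interpolation=cv2.INTER_CUBIC)
o=np.vstack([np.hstack([c(t,265,305,196,226),c(t,340,380,193,223)]),np.hstack([c(t,383,423,178,208),c(s,310,370,140,212)])])
cv2.imwrite('pics/crops.png',o)
from h import *
T=shot('top');S=shot('side')
hole=atz(T,(243.2,222.8),.08);print('hole',hole)
print('drive', atz(T,(284.5,211),.07)); print('mixer',atz(T,(287.9,211.5),0),atz(S,(323.8,251.1),0),atz(S,(323.6,230.7),.05))
print('pin rest',atz(T,(203.6,224.3),0),atz(S,(317.6,322.8),0))
for n,z in (('beater',.012),('hook',.012)):
  for p in (T,S):
    for d in models.pinpoint(n,p): print(n,p['shot'],d['conf'],atz(p,d['location'],z))
for n in ('beater','hook','pin','pin_rest'):
  for p in (T,S):
    for d in models.outline_of(n,p):
      m=d['pixels'];ys,xs=np.where(m)
      if len(xs): print(n,p['shot'],round(d['conf'],2),np.round(d['location']),xs.min(),xs.max(),ys.min(),ys.max(),len(xs))
E
```

```text
hole [0.49151962 0.20228344 0.08      ]
drive [0.52536617 0.07859157 0.07      ]
mixer [0.52693122 0.07253197 0.        ] [0.52542918 0.08528955 0.        ] [0.5325243  0.06343478 0.05      ]
pin rest [0.49040108 0.34396177 0.        ] [0.47970938 0.34171721 0.        ]
beater 3 0.65 [ 0.53705217 -0.14895448  0.012     ]
beater 4 0.7 [ 0.54049995 -0.15938932  0.012     ]
hook 3 0.87 [0.78054305 0.11990917 0.012     ]
hook 3 0.79 [ 0.43289516 -0.36254867  0.012     ]
hook 3 0.78 [ 0.58396513 -0.29483888  0.012     ]
hook 3 0.78 [ 0.33131579 -0.24552013  0.012     ]
hook 4 0.85 [0.77666714 0.10480931 0.012     ]
hook 4 0.82 [ 0.32734872 -0.27487502  0.012     ]
hook 4 0.53 [ 0.57611186 -0.32025283  0.012     ]
hook 4 0.51 [ 0.4389815  -0.40195537  0.012     ]
beater 3 0.68 [430. 149.] 418 448 137 162 492
beater 3 0.62 [359. 208.] 353 369 200 213 189
beater 4 0.56 [338. 179.] 333 345 159 201 332
beater 4 0.32 [300. 177.] 292 306 163 191 376
hook 3 0.7 [410. 279.] 389 426 273 305 318
hook 3 0.67 [405. 191.] 397 416 182 198 207
hook 3 0.62 [444. 238.] 428 469 229 244 320
hook 3 0.53 [298. 137.] 274 318 129 148 287
hook 4 0.8 [417. 190.] 407 440 184 201 337
hook 4 0.61 [334. 159.] 327 341 141 179 233
hook 4 0.57 [241. 227.] 228 264 215 240 391
hook 4 0.56 [381. 169.] 374 389 162 179 199
hook 4 0.39 [342. 179.] 333 345 159 201 372
pin 3 0.61 [200. 227.] 194 202 223 228 39
pin 4 0.68 [315. 307.] 312 320 293 312 158
pin_rest 3 0.62 [203. 226.] 191 213 216 236 298
pin_rest 4 0.96 [320. 318.] 302 331 300 333 734
pin_rest 4 0.57 [300. 180.] 291 307 163 192 444
```

View pics/crops.png

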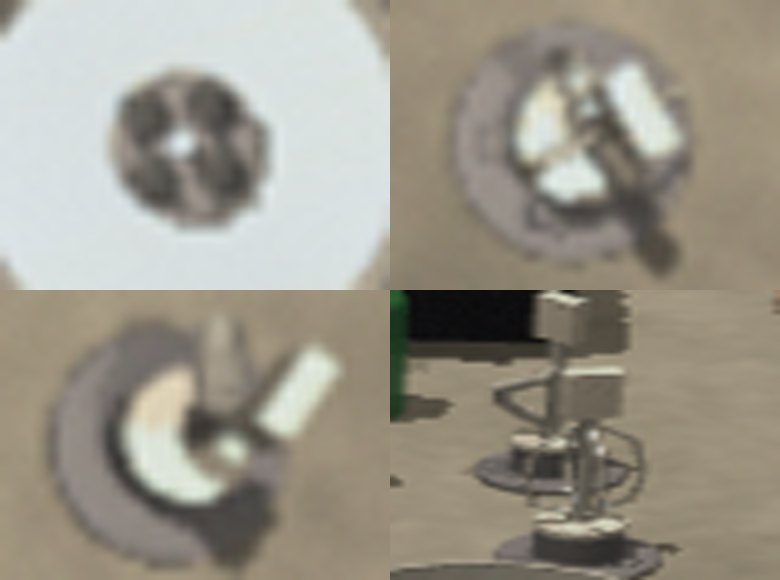

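```bash
python3 - <<'E'
import cv2, numpy as np
from h import *
T=shot('top','top1.png');S=shot('side','side1.png')
t=T['pixels'];s=S['pixels']
def c(a,x0,x1,y0,y1,f): 
    return cv2.resize(a[y0:y1,x0:x1],None,fx=f,fy=f,interpolation=cv2.INTER_CUBIC)
cv2.imwrite('pics/a.png',np.hstack([c(t,188,218,212,240,13),c(t,232,262,208,236,13)]))
cv2.imwrite('pics/b.png',np.hstack([c(s,298,338,288,336,9),c(s,310,350,222,270,9)]))
E
```

```text
(no output)
```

View pics/a.png

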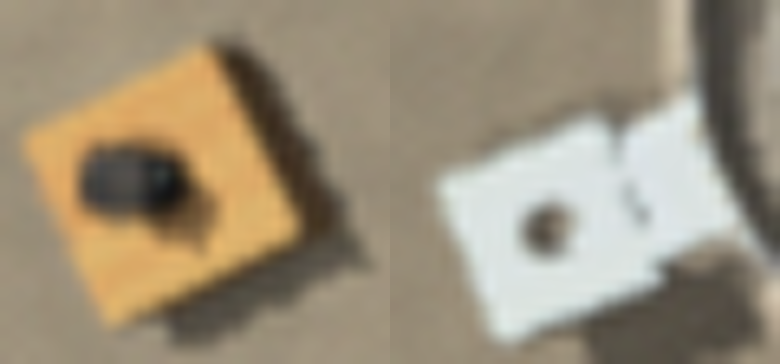

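View pics/b.png

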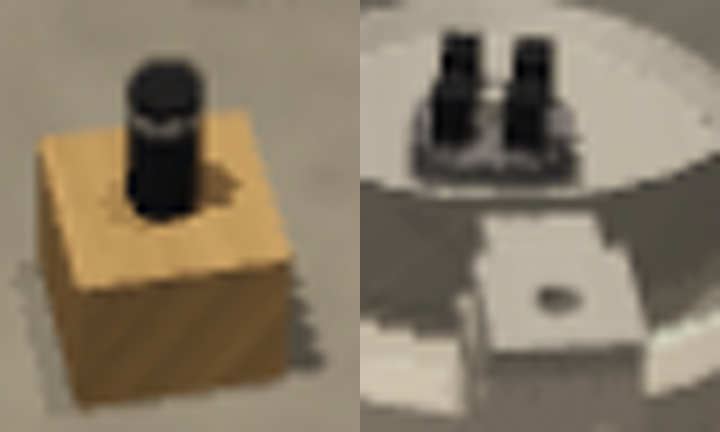

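```bash
cat >> h.py <<'E'
def U(x,y,f,x0,y0): return ((x+.5)/f-.5+x0,(y+.5)/f-.5+y0)
E
python3 - <<'E'
from h import *
T=shot('top');S=shot('side')
hT=U(157,228,13,232,208);hS=U(196,298,9,310,222)
print('hole',atz(T,hT,.08),atz(S,hS,.08),tri([ray(T,hT),ray(S,hS)]))
c=np.array([atz(T,U(x,y,13,188,212),.04) for x,y in [(22,135),(208,42),(302,235),(110,328)]])
print('rest T',c.mean(0),[np.linalg.norm(c[i]-c[i-1]) for i in range(4)], np.degrees(np.arctan2(*(c[1]-c[0])[[1,0]])))
c=np.array([atz(S,U(x,y,9,298,288),.04) for x,y in [(40,140),(248,112),(292,255),(80,292)]])
print('rest S',c.mean(0),[np.linalg.norm(c[i]-c[i-1]) for i in range(4)])
print('pin S',atz(S,U(166,85,9,298,288),.076),'pin T',atz(T,U(108,180,13,188,212),.076))
d=U(183,140,9.75,265,196);print('plunger T',atz(T,d,.06))
# jaws in side
j=np.array([U(x,y,9,310,222) for x,y in [(463-360,42),(534-360,45)]]);print([atz(S,q,.07) for q in j])
# rim circle fit, top image
import scipy.optimize as so
b=T['pixels'].astype(float)
print(proj(T,[[0.525,.078,.085]]))
E
python3 - <<'E'
import cv2
a=cv2.imread('pics/top1.png')[172:252,240:330];cv2.imwrite('pics/c.png',cv2.resize(a,None,fx=8,fy=7,interpolation=cv2.INTER_CUBIC)[:, :])
E
```

```text
hole [0.48466747 0.20104356 0.08      ] [0.48309799 0.20057131 0.08      ] (array([0.48386424, 0.2008815 , 0.08017328]), [np.float64(0.0008110834823668343), np.float64(0.000811083482366737)])
rest T [0.48546393 0.34379034 0.04      ] [np.float64(0.05101899405924379), np.float64(0.0490307891378371), np.float64(0.05177523756754561), np.float64(0.05015060061217657)] -64.02472857639728
rest S [0.48371042 0.343964   0.04      ] [np.float64(0.05041279212127649), np.float64(0.050697923417342736), np.float64(0.048345589190690895), np.float64(0.05000613267095934)]
pin S [0.48399569 0.34490063 0.076     ] pin T [0.48635187 0.345086   0.076     ]
plunger T [0.52926694 0.08288554 0.06      ]
[array([0.53760514, 0.07413416, 0.07      ]), array([0.51737882, 0.07013409, 0.07      ])]
[[284.34418293 210.88392989]]
```

View pics/c.png

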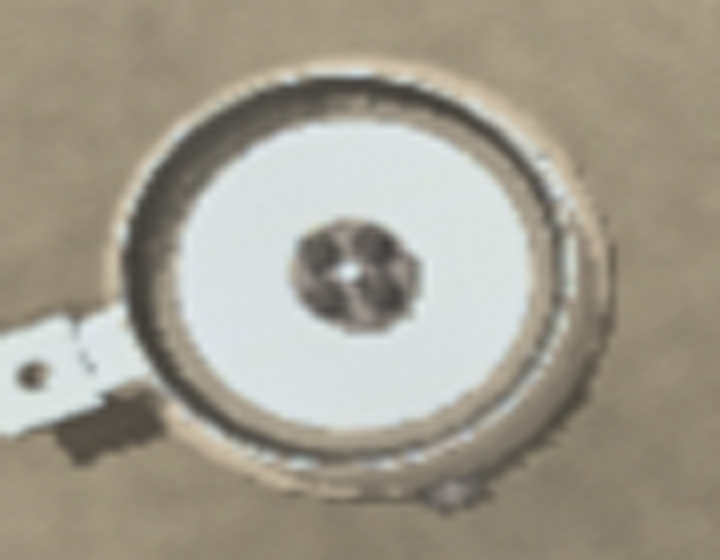

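```bash
cat >> h.py <<'E'
def Rq(q):
    from scipy.spatial.transform import Rotation as R
    return R.from_quat([q[1],q[2],q[3],q[0]]).as_matrix()
def rep(target=None,yaw=None):
    s=env.get_state();R=Rq(s['orientation']);p=s['tcp_pos']
    print('t',round(s['clock'],2),'tcp',np.round(p,4),'xax',np.round(R[:,0],3),'jaw yaw',round(np.degrees(np.arctan2(R[1,1],R[0,1])),1),'gap',round(s['finger_gap'],4),'F',np.round(s['wrist_force'],1),'M',np.round(s['ft_torque'],2),'j',np.round(s['joint_pos'],2))
    if target is not None: print('tool shift cm',np.round(R.T@(np.array(target)-p)*100,2))
    if yaw is not None:
        y=np.degrees(np.arctan2(R[1,1],R[0,1])); d=(yaw-y+90)%180-90
        print('world turn deg',d,'-> about tool x rad',round(-np.radians(d),3))
E
python3 - <<'E'
from h import *
rep([.4845,.344,.231],20.6)
import scipy.optimize as so
T=shot('top');S=shot('side')
# edge-based fit of rim circle: bright rim; chamfer to Canny
for nm,p in (('T',T),('S',S)):
    im=cv2.resize(p['pixels'],None,fx=4,fy=4,interpolation=cv2.INTER_CUBIC); g=cv2.GaussianBlur(cv2.cvtColor(im,cv2.COLOR_BGR2GRAY),(0,0),2)
    e=cv2.Canny(g,20,50);D=np.minimum(cv2.distanceTransform(255-e,cv2.DIST_L2,5),12)/4
    a=np.linspace(0,2*np.pi,200)
    best=[]
    for x in np.arange(.515,.54,.0005):
        for y in np.arange(.07,.095,.0005):
            C=0
            for r,z in ((.087,.085),):
                q=proj(p,np.stack([x+r*np.cos(a),y+r*np.sin(a),z+0*a],1)); u=np.round((q+.5)*4-.5).astype(int)
                C+=np.mean(D[u[:,1].clip(0,1599),u[:,0].clip(0,2559)])
            best.append((C,x,y))
    print(nm,sorted(best)[:4])
E
```

```text
t 2.6 tcp [0.1549 0.5538 0.2313] xax [ 0.  0. -1.] jaw yaw 74.4 gap 0.085 F [-0.1 -0.3  0.1] M [-0.01 -0.03 -0.02] j [1.16 0.31 0.05 1.3  0.   1.43]
tool shift cm [ 3.000e-02 -1.132e+01  3.739e+01]
world turn deg -53.771196398134656 -> about tool x rad 0.938
T [(np.float32(0.36514923), np.float64(0.532999999999998), np.float64(0.08200000000000002)), (np.float32(0.37014922), np.float64(0.532999999999998), np.float64(0.08150000000000002)), (np.float32(0.378126), np.float64(0.533499999999998), np.float64(0.08150000000000002)), (np.float32(0.37864536), np.float64(0.532999999999998), np.float64(0.08100000000000002))]
S [(np.float32(0.40659887), np.float64(0.523999999999999), np.float64(0.08400000000000002)), (np.float32(0.4078876), np.float64(0.5249999999999989), np.float64(0.08350000000000002)), (np.float32(0.40885663), np.float64(0.5254999999999989), np.float64(0.08350000000000002)), (np.float32(0.40962598), np.float64(0.523999999999999), np.float64(0.08450000000000002))]
```

>>> servo_tool([
  [0,-1.26,4.15,0,-1],
  [0,-1.26,4.15,0,-1],
  [0,-1.26,4.15,0,-1],
  [0,-1.26,4.15,0,-1],
  [0,-1.26,4.15,0,-1],
  [0,-1.26,4.15,0,-1],
  [0,-1.26,4.15,0,-1],
  [0,-1.26,4.15,0,-1],
  [0,-1.24,4.19,0,-1],
  [0,0,0,0.18,-1],
], grip_force=40)

```text
clock: 3.95
tcp_pos: [0.4872, 0.3421, 0.2308]
orientation: [0.689, 0.162, 0.688, -0.162]
wrist_force: [-1.4, 0.2, -0.1]
finger_gap: 0.0853
```

>>> servo_tool([
  [2,0,0,0.18,-1],
  [2,0,0,0.18,-1],
  [2,0,0,0.18,-1],
  [2,0,0,0.18,-1],
  [2,0,0,0.04,-1],
  [0,0,0,0,-1],
  [0,0,0,0,-1],
  [0,0,0,0,-1],
  [0,0,0,0,-1],
  [0,0,0,0,-1],
])

```text
clock: 5.2
tcp_pos: [0.4847, 0.3441, 0.1318]
orientation: [0.581, 0.403, 0.581, -0.403]
wrist_force: [-0.2, -0.6, 0.3]
finger_gap: 0.0853
```

```bash
python3 - <<'E'
from h import *
rep([.4845,.344,.046],20.6)
T=shot('top');S=shot('side')
def c(a,x0,x1,y0,y1,f): 
    return cv2.resize(a[y0:y1,x0:x1],None,fx=f,fy=f,interpolation=cv2.INTER_CUBIC)
cv2.imwrite('pics/d.png',np.hstack([c(T['pixels'],170,230,190,250,6),c(S['pixels'],280,350,236,331,5)[:360]]))
E
```

```text
t 5.2 tcp [0.4847 0.3441 0.1318] xax [ 0.001  0.    -1.   ] jaw yaw 20.5 gap 0.0853 F [-0.2 -0.6  0.3] M [-0.04 -0.01  0.02] j [ 0.48  0.4  -0.08  1.09  0.    1.7 ]
tool shift cm [ 8.58 -0.03  0.01]
world turn deg 0.08225422212679234 -> about tool x rad -0.001
```

View pics/d.png

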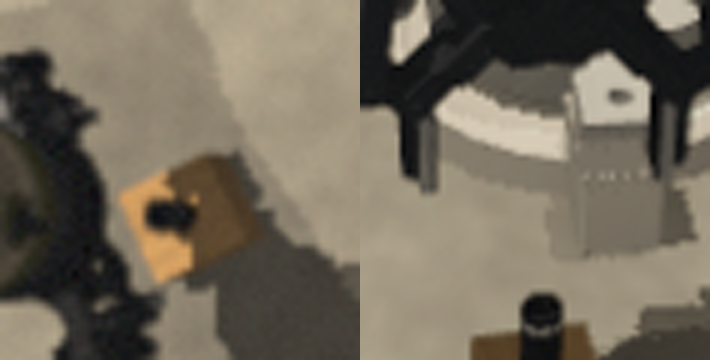

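>>> servo_tool([
  [2,0,0,0,-1],
  [2,0,0,0,-1],
  [2,0,0,0,-1],
  [1.5,0,0,0,-1],
  [1,0,0,0,-1],
  [0,0,0,0,1],
  [0,0,0,0,1],
  [0,0,0,0,1],
  [0,0,0,0,1],
  [0,0,0,0,1],
], grip_force=60)

```text
clock: 6.55
tcp_pos: [0.485, 0.3443, 0.0471]
orientation: [0.581, 0.403, 0.581, -0.403]
wrist_force: [-0.4, 0.0, 5.3]
finger_gap: 0.0165
```

```bash
python3 - <<'E'
from h import *
rep([.4845,.344,.046],20.6)
T=shot('top');S=shot('side')
def c(a,x0,x1,y0,y1,f): 
    return cv2.resize(a[y0:y1,x0:x1],None,fx=f,fy=f,interpolation=cv2.INTER_CUBIC)
cv2.imwrite('pics/e.png',np.hstack([c(T['pixels'],170,230,190,250,6),c(S['pixels'],280,350,256,341,6)[:360]]))
E
```

```text
t 6.55 tcp [0.485  0.3443 0.0471] xax [ 0.001  0.001 -1.   ] jaw yaw 20.5 gap 0.0165 F [-0.4  0.   5.3] M [-0.06  0.08  0.06] j [ 0.48  0.46 -0.2   0.9   0.    1.7 ]
tool shift cm [ 0.11 -0.06  0.01]
world turn deg 0.08947670591075507 -> about tool x rad -0.002
```

View pics/e.png

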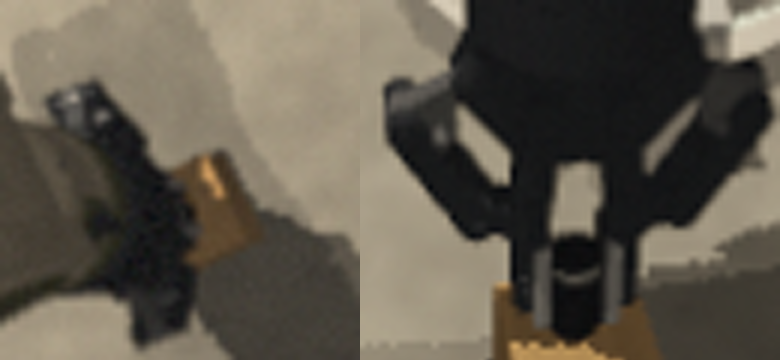

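>>> servo_tool([
  [-1,0,0,0,1],
  [-2,0,0,0,1],
  [-2.5,0,0,0,1],
  [-2.5,0,0,0,1],
  [-0.5,0,0,0,1],
  [0,0,0,0,1],
  [0,0,0,0,1],
  [0,0,0,0,1],
  [0,0,0,0,1],
  [0,0,0,0,1],
])

```text
clock: 7.9
tcp_pos: [0.4844, 0.344, 0.1311]
orientation: [0.581, 0.403, 0.581, -0.403]
wrist_force: [0.6, -0.2, -0.8]
finger_gap: 0.0165
```

```bash
python3 - <<'E'
from h import *
rep([.4843,.2013,.130],20.6)
E
```

```text
t 7.9 tcp [0.4844 0.344  0.1311] xax [-0. -0. -1.] jaw yaw 20.5 gap 0.0165 F [ 0.6 -0.2 -0.8] M [-0.02 -0.   -0.  ] j [ 0.48  0.4  -0.08  1.09  0.    1.7 ]
tool shift cm [ 0.11 -5.01 13.36]
world turn deg 0.08736889738938203 -> about tool x rad -0.002
```

>>> servo_tool([
  [0,-0.72,1.91,0,1],
  [0,-0.72,1.91,0,1],
  [0,-0.72,1.91,0,1],
  [0,-0.72,1.91,0,1],
  [0,-0.71,1.91,0,1],
  [0,-0.71,1.91,0,1],
  [0,-0.71,1.9,0,1],
  [0,0,0,0,1],
  [0,0,0,0,1],
  [0,0,0,0,1],
])

```text
clock: 9.15
tcp_pos: [0.4845, 0.2018, 0.1313]
orientation: [0.581, 0.403, 0.581, -0.403]
wrist_force: [0.1, 0.4, -1.2]
finger_gap: 0.0161
```

```bash
python3 - <<'E'
from h import *
rep([.4843,.2013,.130],20.6)
T=shot('top');S=shot('side')
def c(a,x0,x1,y0,y1,f): 
    return cv2.resize(a[y0:y1,x0:x1],None,fx=f,fy=f,interpolation=cv2.INTER_CUBIC)
cv2.imwrite('pics/f.png',np.hstack([c(T['pixels'],210,270,195,255,6),c(S['pixels'],310,355,225,285,9)[:360]]))
print(proj(S,[[.4839,.2009,.08],[.4843,.2013,.095],[.4843,.2013,.123]]))
E
```

```text
t 9.15 tcp [0.4845 0.2018 0.1313] xax [ 0.  0. -1.] jaw yaw 20.6 gap 0.0161 F [ 0.1  0.4 -1.2] M [-0.01 -0.04  0.06] j [ 0.24  0.27 -0.27  1.04  0.    1.45]
tool shift cm [ 0.13 -0.03  0.04]
world turn deg 0.04765832049575636 -> about tool x rad -0.001
[[330.96696263 254.69408497]
 [331.00506313 249.54479835]
 [331.46667291 239.57398305]]
```

View pics/f.png

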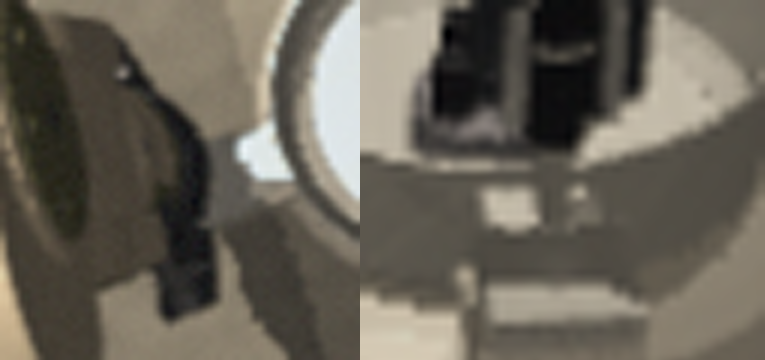

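>>> servo_tool([
  [0.5,-0.03,0.04,0,1],
  [0.5,0,0,0,1],
  [0.5,0,0,0,1],
  [0.3,0,0,0,1],
  [0.3,0,0,0,1],
  [0.3,0,0,0,1],
  [0,0,0,0,1],
  [0,0,0,0,1],
  [0,0,0,0,1],
  [0,0,0,0,1],
])

```text
clock: 10.5
tcp_pos: [0.4837, 0.2007, 0.107]
orientation: [0.581, 0.403, 0.581, -0.403]
wrist_force: [-3.4, -1.2, -2.5]
finger_gap: 0.0163
```

```bash
python3 - <<'E'
from h import *
rep([.4843,.2013,.087],20.6)
S=shot('side')
def c(a,x0,x1,y0,y1,f): 
    return cv2.resize(a[y0:y1,x0:x1],None,fx=f,fy=f,interpolation=cv2.INTER_CUBIC)
cv2.imwrite('pics/g.png',np.hstack([c(S['pixels'],310,355,225,285,9)]))
E
```

```text
t 10.5 tcp [0.4837 0.2007 0.107 ] xax [-0.001 -0.    -1.   ] jaw yaw 20.5 gap 0.0163 F [-3.4 -1.2 -2.5] M [-0.27  0.78 -0.02] j [ 0.24  0.29 -0.3   0.98 -0.    1.45]
tool shift cm [ 2.    0.08 -0.04]
world turn deg 0.08857348182411329 -> about tool x rad -0.002
```

View pics/g.png

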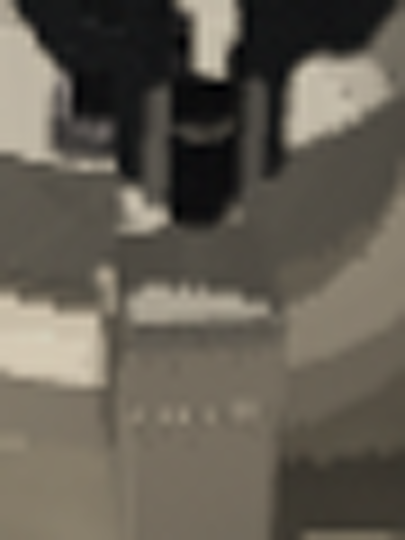

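>>> servo_tool([
  [0.3,-0.06,0,0,1],
  [0.3,0,0,0,1],
  [0.3,0,0,0,1],
  [0.3,0,0,0,1],
  [0.3,0,0,0,1],
  [0.2,0,0,0,1],
  [0.2,0,0,0,1],
  [0.2,0,0,0,1],
  [0,0,0,0,1],
  [0,0,0,0,1],
])

```text
clock: 11.8
tcp_pos: [0.4836, 0.2006, 0.0871]
orientation: [0.581, 0.403, 0.581, -0.403]
wrist_force: [-6.5, -2.5, 7.5]
finger_gap: 0.0161
```

```bash
python3 - <<'E'
from h import *
rep([.4843,.2013,.087],20.6)
E
```

```text
t 11.8 tcp [0.4836 0.2006 0.0871] xax [ 0.  0. -1.] jaw yaw 20.5 gap 0.0161 F [-6.5 -2.5  7.5] M [-0.6   1.53 -0.06] j [ 0.24  0.3  -0.34  0.93 -0.    1.45]
tool shift cm [ 0.01  0.09 -0.04]
world turn deg 0.08298527663455957 -> about tool x rad -0.001
```

>>> servo_tool([
  [0.15,-0.08,0,0,1],
  [0.15,0,0,0,1],
  [0,0,0,0,1],
  [0,0,0,0,1],
  [-0.3,0,0,0,-1],
  [0,0,0,0,-1],
  [0,0,0,0,-1],
  [0,0,0,0,-1],
  [0,0,0,0,-1],
  [-1,0,0,0,-1],
])

```text
clock: 13.05
tcp_pos: [0.4822, 0.2002, 0.0958]
orientation: [0.581, 0.402, 0.582, -0.404]
wrist_force: [0.3, 0.6, 0.5]
finger_gap: 0.0855
```

>>> servo_tool([
  [-2,0,0,0,-1],
  [-4,0,0,0,-1],
  [-4,0,0,0,-1],
  [-4,0,0,0,-1],
  [-4,0,0,0,-1],
  [0,-1.3,4,0,-1],
  [0,-1.3,4,0,-1],
  [0,-1.3,4,0,-1],
  [0,-1.3,4,0,-1],
  [0,0,0,0,-1],
])

```text
clock: 14.3
tcp_pos: [0.4905, 0.03, 0.277]
orientation: [0.58, 0.404, 0.58, -0.404]
wrist_force: [-0.6, 0.9, 0.3]
finger_gap: 0.0857
```

```bash
python3 - <<'E'
from h import *
rep()
T=shot('top','top2.png');S=shot('side','side2.png')
def c(a,x0,x1,y0,y1,f): 
    return cv2.resize(a[y0:y1,x0:x1],None,fx=f,fy=f,interpolation=cv2.INTER_CUBIC)
cv2.imwrite('pics/h.png',np.hstack([c(S['pixels'],310,355,225,285,6),c(T['pixels'],210,290,190,250,6)]))
E
```

```text
t 14.3 tcp [0.4905 0.03   0.277 ] xax [ 0.001 -0.    -1.   ] jaw yaw 20.3 gap 0.0857 F [-0.6  0.9  0.3] M [ 0.05  0.04 -0.01] j [-0.1   0.14 -0.07  1.36 -0.    1.11]
```

View pics/h.png

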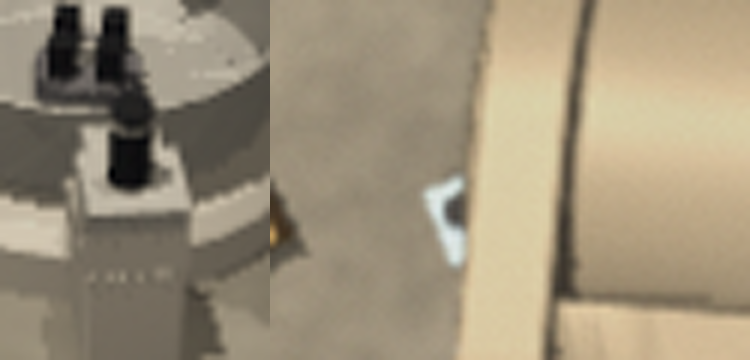

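View pics/top2.png

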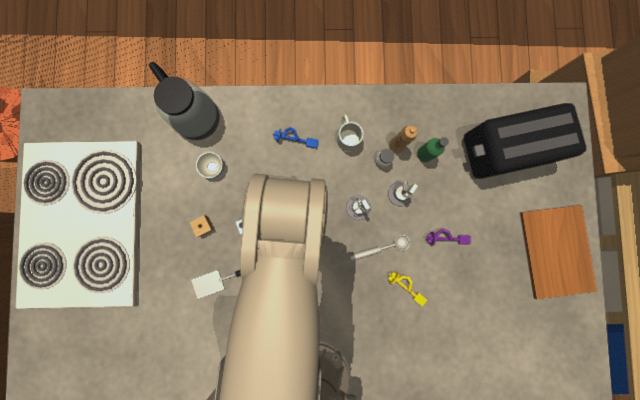

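```bash
python3 - <<'E'
from h import *
t=cv2.imread('pics/top1.png').astype(float)
for n in ('top0.png',): t=(t+cv2.imread('pics/'+n))/2
t=t.astype(np.uint8);s=cv2.imread('pics/side1.png')
def c(a,x0,x1,y0,y1,f): 
    return cv2.resize(a[y0:y1,x0:x1],None,fx=f,fy=f,interpolation=cv2.INTER_CUBIC)
cv2.imwrite('pics/i.png',np.hstack([c(t,272,296,200,222,24)]))
cv2.imwrite('pics/j.png',np.hstack([c(t,342,376,193,223,20)]))
cv2.imwrite('pics/k.png',np.hstack([c(s,315,336,222,246,18),c(s,326,352,152,176,16)[:,:,:]][0:1]))
cv2.imwrite('pics/l.png',np.hstack([c(s,322,354,150,214,9)]))
E
```

```text
(no output)
```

View pics/i.png

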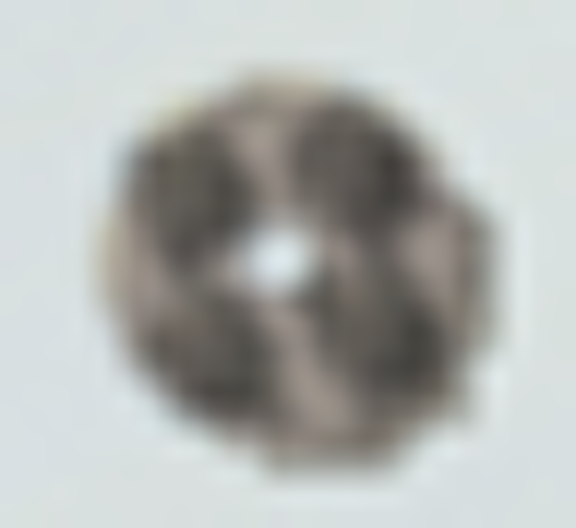

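View pics/j.png

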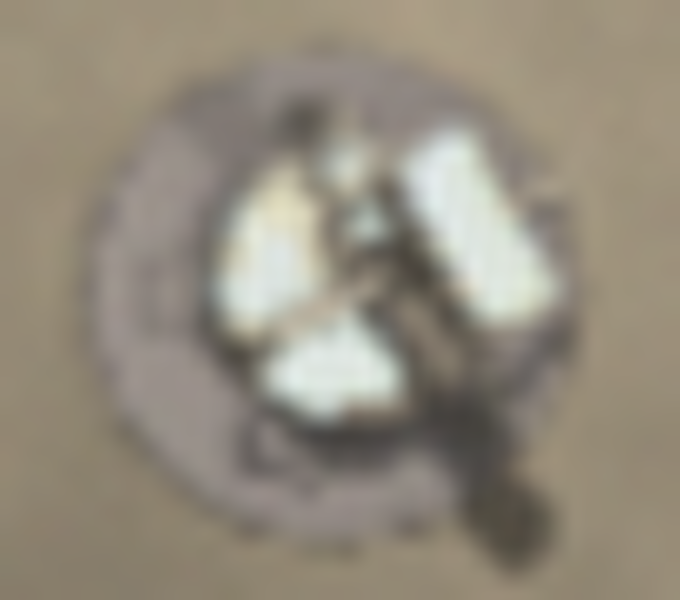

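View pics/k.png

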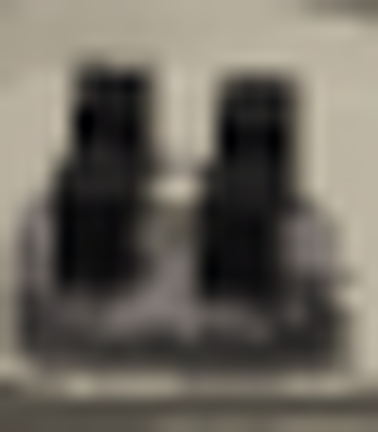

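View pics/l.png

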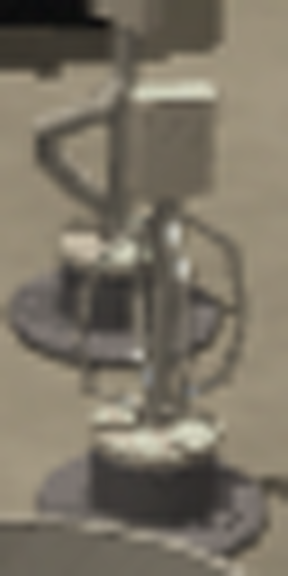

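```bash
cat > fit.py <<'E'
from h import *
import scipy.optimize as so
t=((cv2.imread('pics/top1.png').astype(float)+cv2.imread('pics/top0.png'))/2)
s=((cv2.imread('pics/side1.png').astype(float)+cv2.imread('pics/side0.png'))/2)
T=shot('top');S=shot('side')
def raster(p,polys,vals,win,ss=6):
    x0,x1,y0,y1=win; im=np.zeros(((y1-y0)*ss,(x1-x0)*ss),np.float32)
    for P,v in zip(polys,vals):
        q=(proj(p,P)+.5-[x0,y0])*ss-.5
        h=cv2.convexHull(q.astype(np.float32))
        cv2.fillConvexPoly(im,np.round(h*16).astype(np.int32),float(v),shift=4)
    return cv2.resize(im,(x1-x0,y1-y0),interpolation=cv2.INTER_AREA)
def box(c,th,x0,x1,y0,y1,z0,z1):
    C=np.array([[x,y,z] for x in (x0,x1) for y in (y0,y1) for z in (z0,z1)]);R=np.array([[np.cos(th),-np.sin(th)],[np.sin(th),np.cos(th)]])
    C[:,:2]=C[:,:2]@R.T+c; return C
def jaws(c,th):
    L=[]
    for sx in (-1,1):
        for sy in (-1,1):
            a=sorted([sx*.00425,sx*.01675]);b=sorted([sy*.00425,sy*.01675]);L.append(box(c,th,*a,*b,.05,.07))
    return L
def disk(c,r,z0,z1):
    a=np.linspace(0,2*np.pi,60);return np.vstack([np.stack([c[0]+r*np.cos(a),c[1]+r*np.sin(a),z+0*a],1) for z in (z0,z1)])
def cost(c,th,p,img,win,lin):
    g=img[win[2]:win[3],win[0]:win[1]].mean(2)
    # masks for jaws, disk, plunger -> linear brightness fit
    m=raster(p,[disk(c,.022,.034,.05)]+jaws(c,th),[1,2,2,2,2],win)
    d=raster(p,[disk(c,.022,.034,.05)]+jaws(c,th),[1,0,0,0,0],win)
    j=raster(p,jaws(c,th),[1]*4,win)
    pl=raster(p,[disk(c,.0038,.05,.06)]+([] if lin else []),[1],win)*(1-j)
    A=np.stack([np.ones(g.size),d.ravel(),j.ravel(),pl.ravel()],1)
    x,*_=np.linalg.lstsq(A,g.ravel(),rcond=None);return np.sqrt(np.mean((A@x-g.ravel())**2))
if __name__=='__main__':
    for nm,p,img,win in (('T',T,t,(274,295,201,222)),('S',S,s,(313,338,223,245))):
        best=[]
        for th in np.radians(np.arange(0,90,5)):
            r=so.minimize(lambda v:cost(v[:2]/1000,v[2]/10,p,img,win,0),[528,83,th*10],method='Nelder-Mead',options=dict(initial_simplex=[[528,83,th*10],[532,83,th*10],[528,87,th*10],[528,83,th*10+.5]],maxiter=120))
            best.append((r.fun,r.x[0],r.x[1],np.degrees(r.x[2]/10)))
        for b in sorted(best)[:5]: print(nm,np.round(b,2))
E
python3 fit.py
```

```text
T [ 19.93 526.89  82.26   9.62]
T [ 19.94 526.89  82.06   9.76]
T [ 19.95 526.9   82.03   9.95]
T [ 19.95 526.9   82.25   9.84]
T [ 19.98 526.86  82.3    9.98]
S [ 25.41 525.64  85.03  10.49]
S [ 25.42 525.62  85.02 100.58]
S [ 25.43 525.64  85.03  10.51]
S [ 25.43 525.64  85.03  10.52]
S [ 25.43 525.65  85.04  10.57]
```

```bash
cat > fb.py <<'E'
from fit import *
def bc(c,th,p,img,win,side):
    g=img[win[2]:win[3],win[0]:win[1]]
    top=raster(p,[box(c,th,-.014,.014,-.006,.006,.1615,.162)],[1],win)
    bar=raster(p,[box(c,th,-.014,.014,-.006,.006,.124,.162)],[1],win)
    bar=np.clip(bar-top,0,1)
    m=np.ones(g.shape[:2])
    A=np.stack([m.ravel(),top.ravel(),bar.ravel()],1)
    G=g.reshape(-1,3);x,*_=np.linalg.lstsq(A,G,rcond=None);return np.sqrt(np.mean((A@x-G)**2))
for nm,p,img,win in (('T',T,t,(360,372,197,212)),('S',S,s,(333,350,157,174))):
    best=[]
    for th in np.radians(np.arange(0,180,15)):
        r=so.minimize(lambda v:bc(v[:2]/1000,v[2]/10,p,img,win,0),[535,-152,th*10],method='Nelder-Mead',options=dict(initial_simplex=[[535,-152,th*10],[541,-152,th*10],[535,-147,th*10],[535,-152,th*10+1]],maxiter=150))
        best.append((r.fun,r.x[0],r.x[1],np.degrees(r.x[2]/10)%180))
    for b in sorted(best)[:4]: print(nm,np.round(b,2))
# ring stand circle top at z=.03?  collar disk top z .036 radius 22
for nm,p in (('T',T),('S',S)):print(proj(p,[[.535,-.152,.162]]))
E
python3 fb.py
```

```text
T [  19.18  536.93 -155.14   28.28]
T [  19.19  536.95 -155.22   28.18]
T [  19.2   536.94 -155.2    28.2 ]
T [  19.2   536.99 -155.08   28.31]
S [  17.17  537.58 -153.03   30.52]
S [  17.17  537.6  -153.16   30.46]
S [  17.18  537.64 -153.49   28.29]
S [  17.19  538.02 -152.79   30.11]
[[364.17734338 204.6230045 ]]
[[340.32342648 159.8865489 ]]
```

>>> servo_tool([
  [0.6,-0.4,3.77,0,-1],
  [0.6,-0.4,3.77,0,-1],
  [0.6,-0.4,3.77,0,-1],
  [0.6,-0.4,3.77,0,-1],
  [0.6,-0.4,3.77,0,-1],
  [0.5,0,0,-0.17,-1],
  [0.5,0,0,-0.17,-1],
  [0.5,0,0,-0.17,-1],
  [0.5,0,0,-0.17,-1],
  [0.5,0,0,-0.17,-1],
], grip_force=100)

```text
clock: 15.85
tcp_pos: [0.5379, -0.1502, 0.221]
orientation: [0.696, 0.125, 0.696, -0.125]
wrist_force: [0.4, -0.2, 0.0]
finger_gap: 0.0855
```

>>> servo_tool([
  [0,0,0,-0.17,-1],
  [0,0,0,-0.17,-1],
  [0,0,0,-0.17,-1],
  [0,0,0,-0.17,-1],
  [0,0,0,-0.17,-1],
  [0,0,0,-0.023,-1],
  [0,0,0,0,-1],
  [0,0,0,0,-1],
  [0,0,0,0,-1],
  [0,0,0,0,-1],
])

```text
clock: 17.1
tcp_pos: [0.5377, -0.1513, 0.2213]
orientation: [0.684, -0.178, 0.684, 0.178]
wrist_force: [-0.0, -0.3, -1.0]
finger_gap: 0.0854
```

```bash
python3 - <<'E'
from h import *
rep([.537,-.154,.124],119)
T=shot('top','top3.png');S=shot('side','side3.png')
def c(a,x0,x1,y0,y1,f): 
    return cv2.resize(a[y0:y1,x0:x1],None,fx=f,fy=f,interpolation=cv2.INTER_CUBIC)
cv2.imwrite('pics/m.png',np.hstack([c(S['pixels'],300,380,120,220,6)]))
E
```

```text
t 17.1 tcp [ 0.5377 -0.1513  0.2213] xax [ 0.  0. -1.] jaw yaw 119.2 gap 0.0854 F [-0.  -0.3 -1. ] M [ 0.02  0.01 -0.  ] j [-0.42  0.28 -0.02  1.27  0.   -0.93]
tool shift cm [ 9.73 -0.2  -0.19]
world turn deg -0.20515248296666755 -> about tool x rad 0.004
```

View pics/m.png

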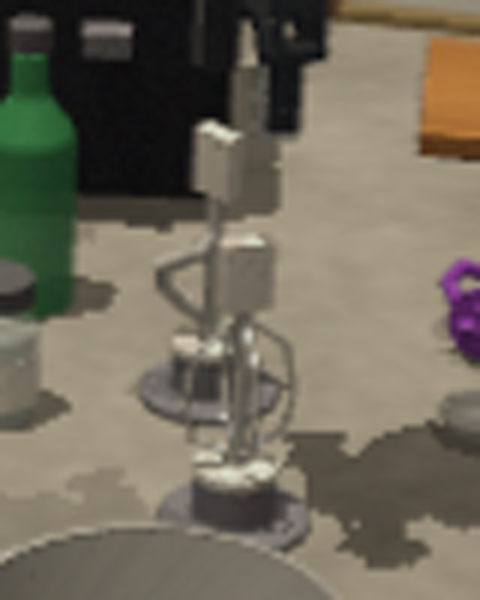

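>>> servo_tool([
  [2,-0.2,-0.19,0.004,-1],
  [2,0,0,0,-1],
  [2,0,0,0,-1],
  [2,0,0,0,-1],
  [1.7,0,0,0,-1],
  [0,0,0,0,-1],
  [0,0,0,0,1],
  [0,0,0,0,1],
  [0,0,0,0,1],
  [0,0,0,0,1],
])

```text
clock: 18.45
tcp_pos: [0.5371, -0.154, 0.1246]
orientation: [0.685, -0.177, 0.684, 0.177]
wrist_force: [0.4, -0.6, -0.0]
finger_gap: 0.0124
```

>>> servo_tool([
  [0,0,0,0,1],
  [0,0,0,0,1],
  [-0.5,0,0,0,1],
  [-1,0,0,0,1],
  [-2,0,0,0,1],
  [-3,0,0,0,1],
  [-3,0,0,0,1],
  [-2.5,0,0,0,1],
  [0,0,0,0,1],
  [0,0,0,0,1],
])

```text
clock: 19.7
tcp_pos: [0.5365, -0.1538, 0.2434]
orientation: [0.684, -0.177, 0.685, 0.177]
wrist_force: [-0.2, -0.0, -0.9]
finger_gap: 0.0108
```

```bash
python3 - <<'E'
from h import *
rep([.5265,.083,.24],100)
T=shot('top','top4.png');S=shot('side','side4.png')
def c(a,x0,x1,y0,y1,f): 
    return cv2.resize(a[y0:y1,x0:x1],None,fx=f,fy=f,interpolation=cv2.INTER_CUBIC)
cv2.imwrite('pics/n.png',np.hstack([c(S['pixels'],300,380,100,210,5),c(T['pixels'],330,430,150,260,5)[:550]]))
E
```

```text
t 19.7 tcp [ 0.5365 -0.1538  0.2434] xax [-0.001  0.001 -1.   ] jaw yaw 119.0 gap 0.0108 F [-0.2 -0.  -0.9] M [ 0.03 -0.03 -0.02] j [-0.42  0.28  0.03  1.32  0.   -0.93]
tool shift cm [ 0.35 21.2  10.6 ]
world turn deg -18.999351248321275 -> about tool x rad 0.332
```

View pics/n.png

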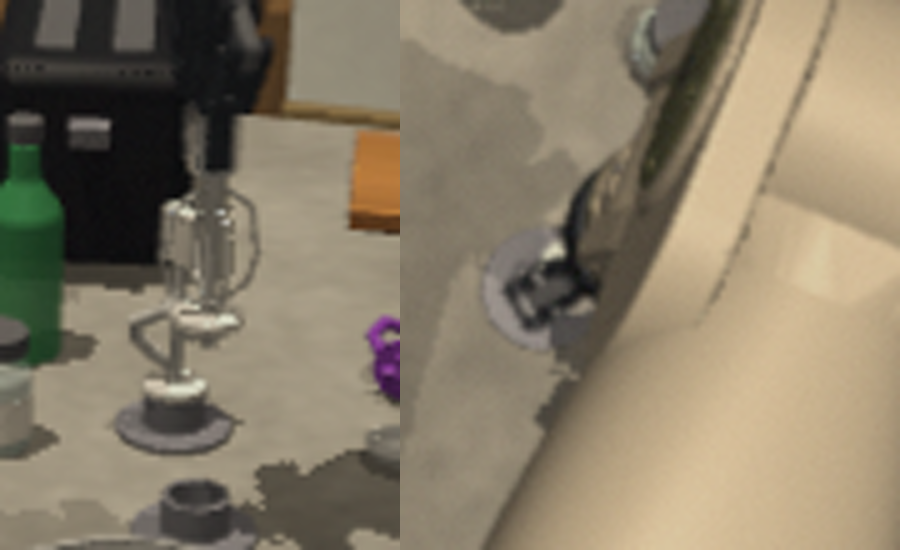

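>>> servo_tool([
  [0,3.03,1.51,0,1],
  [0,3.03,1.51,0,1],
  [0,3.03,1.51,0,1],
  [0,3.03,1.51,0,1],
  [0,3.03,1.51,0,1],
  [0,3.03,1.51,0,1],
  [0,3.02,1.54,0,1],
  [0,0,0,0.166,1],
  [0,0,0,0.166,1],
  [0,0,0,0,1],
])

```text
clock: 21.05
tcp_pos: [0.5262, 0.083, 0.2431]
orientation: [0.704, -0.062, 0.705, 0.062]
wrist_force: [-1.3, -0.5, -1.3]
finger_gap: 0.011
```

>>> servo_tool([
  [2,0,0,0,1],
  [2,0,0,0,1],
  [0,0,0,0,1],
  [0,0,0,0,1],
  [0,0,0,0,1],
  [0,0,0,0,1],
  [0,0,0,0,1],
  [0,0,0,0,1],
  [0,0,0,0,1],
  [0,0,0,0,1],
])

```text
clock: 22.3
tcp_pos: [0.5268, 0.0829, 0.2043]
orientation: [0.704, -0.061, 0.704, 0.062]
wrist_force: [0.2, -0.7, -0.9]
finger_gap: 0.0108
```

```bash
python3 - <<'E'
from h import *
rep([.5265,.083,.24],100)
T=shot('top','top5.png');S=shot('side','side5.png')
def c(a,x0,x1,y0,y1,f): 
    return cv2.resize(a[y0:y1,x0:x1],None,fx=f,fy=f,interpolation=cv2.INTER_CUBIC)
cv2.imwrite('pics/o.png',c(S['pixels'],295,360,180,250,9))
cv2.imwrite('pics/o2.png',c(T['pixels'],250,320,180,240,8))
E
```

```text
t 22.3 tcp [0.5268 0.0829 0.2043] xax [-0.  0. -1.] jaw yaw 100.0 gap 0.0108 F [ 0.2 -0.7 -0.9] M [ 0.01  0.   -0.06] j [ 0.01  0.24 -0.12  1.21  0.   -0.17]
tool shift cm [-3.57  0.02 -0.03]
world turn deg 0.016235037051899326 -> about tool x rad -0.0
```

View pics/o.png

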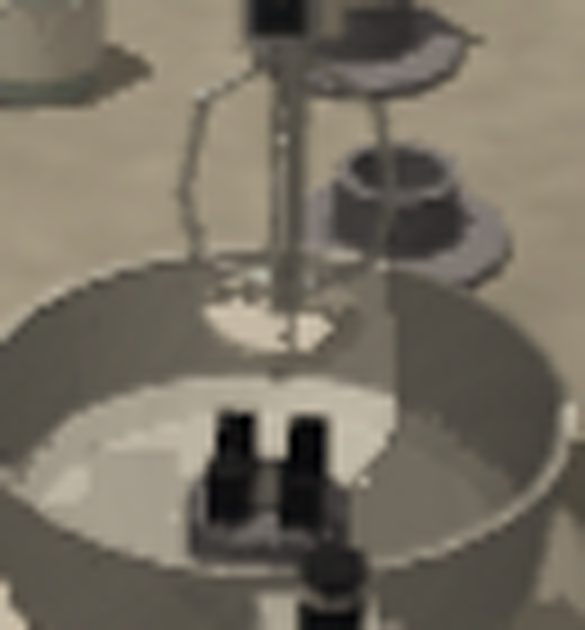

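View pics/o2.png

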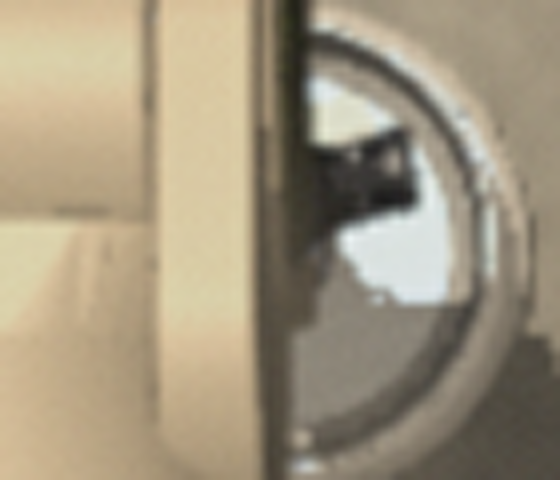

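```bash
python3 - <<'E'
from h import *
S=shot('side')
def f(P): print(np.round((proj(S,P)-[295,180]+.5)*9-.5,1))
x,y=.5268,.0829
f([[x,y,.0917],[x,y,.115],[x,y,.14],[x,y,.19]])
f([[.5265,.083,.07],[.5256,.085,.07]])
E
```

```text
[[269.7 377.9]
 [272.2 308.1]
 [274.9 231.6]
 [280.4  73.1]]
[[268.4 441.9]
 [269.9 446.1]]
```

```bash
python3 - <<'E'
from h import *
S=cv2.imread('pics/side5.png')
def c(a,x0,x1,y0,y1,f): 
    return cv2.resize(a[y0:y1,x0:x1],None,fx=f,fy=f,interpolation=cv2.INTER_CUBIC)
o=np.hstack([c(S,312,342,165,230,9)[:585],c(S,312,342,205,238,14)[:585, :]][0:1])
cv2.imwrite('pics/p.png',np.hstack([c(S,305,345,170,212,14)]))
cv2.imwrite('pics/q.png',np.hstack([c(S,305,345,200,242,14)]))
E
```

```text
(no output)
```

View pics/p.png

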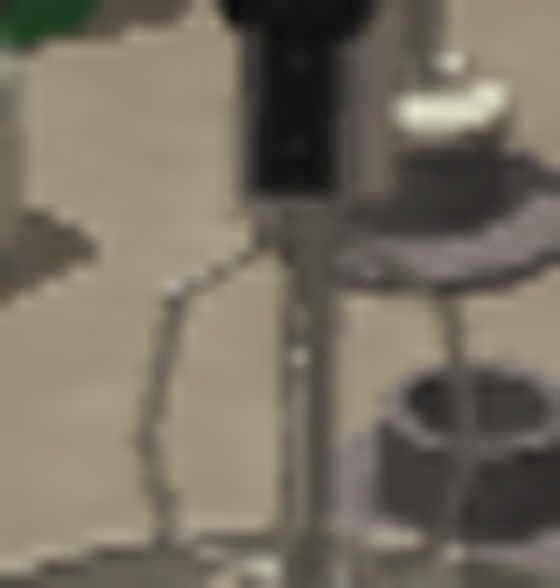

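View pics/q.png

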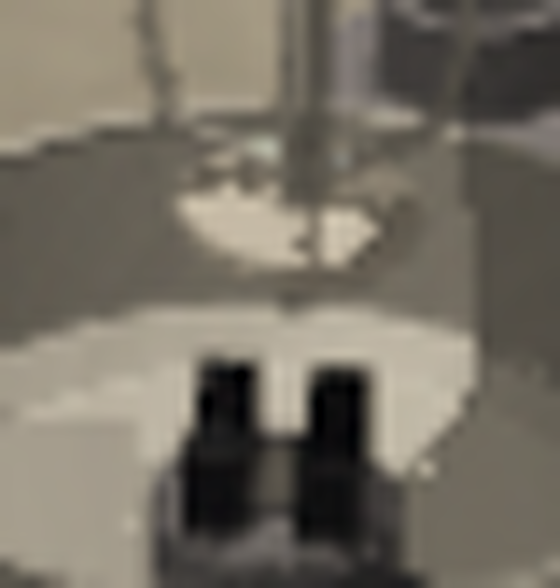

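```bash
python3 - <<'E'
from fit import *
S5=cv2.imread('pics/side5.png')
c=S5[205:232,308:340]; g=cv2.cvtColor(c,cv2.COLOR_BGR2GRAY).astype(float)
g=np.clip((g-50)/(150-50),0,1)*255
cv2.imwrite('pics/r.png',cv2.resize(g.astype(np.uint8),None,fx=20,fy=20,interpolation=cv2.INTER_CUBIC))
def f(P): return np.round((proj(S,P)-[308,205]+.5)*20-.5,0)
x,y=.5268,.0829
for nm,cc in (('tcp',(.5268,.0829)),('drvS',(.5256,.085))):
  print(nm,'tip',f([[*cc,.0917]]),'collar top',f([[*cc,.1157]]),'stem .13',f([[*cc,.13]]),'collar ext',f(disk(cc,.022,.1097,.1157)).min(0),f(disk(cc,.022,.1097,.1157)).max(0))
E
```

```text
tcp tip [[340. 340.]] collar top [[346. 181.]] stem .13 [[349.  84.]] collar ext [171.  92.] [519. 313.]
drvS tip [[345. 350.]] collar top [[351. 190.]] stem .13 [[355.  93.]] collar ext [177. 101.] [525. 323.]
```

View pics/r.png

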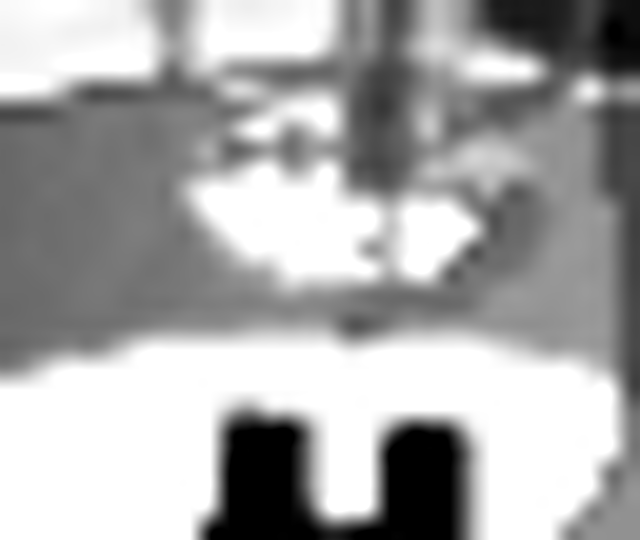

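>>> servo_tool([
  [0.6,0.03,0.11,0,1],
  [0.6,0,0,0,1],
  [0.6,0,0,0,1],
  [0.6,0,0,0,1],
  [0,0,0,0,1],
  [0,0,0,0,1],
  [0,0,0,0,1],
  [0,0,0,0,1],
  [0,0,0,0,1],
  [0,0,0,0,1],
])

```text
clock: 23.8
tcp_pos: [0.5279, 0.0833, 0.1803]
orientation: [0.704, -0.061, 0.704, 0.062]
wrist_force: [-0.3, -0.3, -1.2]
finger_gap: 0.0111
```

```bash
python3 - <<'E'
from fit import *
rep()
S5=shot('side','side6.png')['pixels']
c=S5[212:242,306:342]; 
cv2.imwrite('pics/s.png',cv2.resize(cv2.convertScaleAbs(c,alpha=1.4,beta=-20),None,fx=18,fy=18,interpolation=cv2.INTER_CUBIC))
def f(P): return np.round((proj(S,P)-[306,212]+.5)*18-.5,0)
z=env.get_state()['tcp_pos'][2]-.1126
for nm,cc in (('tcp',env.get_state()['tcp_pos'][:2]),('drvS',(.5256,.085))):
  print(nm,'tip',f([[*cc,z]]),'collar top',f([[*cc,z+.024]]),'collar ext',f(disk(cc,.022,z+.018,z+.024)).min(0),f(disk(cc,.022,z+.018,z+.024)).max(0))
E
```

```text
t 23.9 tcp [0.5279 0.0834 0.1803] xax [ 0.  0. -1.] jaw yaw 100.0 gap 0.0109 F [-0.4  0.5 -1.6] M [ 0.03 -0.01  0.02] j [ 0.01  0.26 -0.16  1.16  0.   -0.17]
tcp tip [[329. 322.]] collar top [[334. 181.]] collar ext [178.  99.] [488. 301.]
drvS tip [[342. 330.]] collar top [[347. 189.]] collar ext [191. 107.] [501. 310.]
```

View pics/s.png

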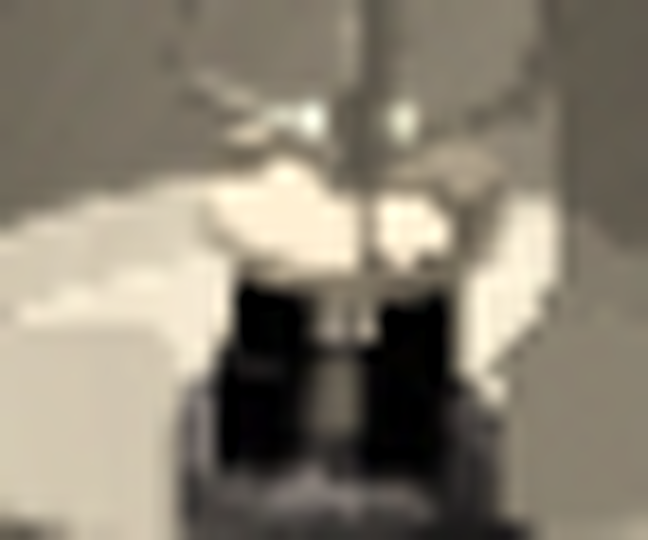

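>>> servo_tool([
  [0,0.01,0.13,0,1],
  [0.1,0,0,0,1],
  [0.1,0,0,0,1],
  [0.1,0,0,0,1],
  [0.1,0,0,0,1],
  [0.1,0,0,0,1],
  [0.1,0,0,0,1],
  [0,0,0,0,1],
  [0,0,0,0,1],
  [0,0,0,0,1],
])

```text
clock: 25.2
tcp_pos: [0.5292, 0.0837, 0.1743]
orientation: [0.704, -0.061, 0.704, 0.062]
wrist_force: [0.7, 0.2, -1.2]
finger_gap: 0.011
```

```bash
python3 - <<'E'
from fit import *
rep()
S5=shot('side','side7.png')['pixels']
c=S5[212:242,306:342]; 
cv2.imwrite('pics/t.png',cv2.resize(cv2.convertScaleAbs(c,alpha=1.4,beta=-20),None,fx=18,fy=18,interpolation=cv2.INTER_CUBIC))
E
```

```text
t 25.3 tcp [0.5292 0.0837 0.1743] xax [ 0.  0. -1.] jaw yaw 100.0 gap 0.0108 F [-0.7 -1.  -0.9] M [-0.   -0.03 -0.01] j [ 0.01  0.26 -0.17  1.14  0.   -0.17]
```

View pics/t.png

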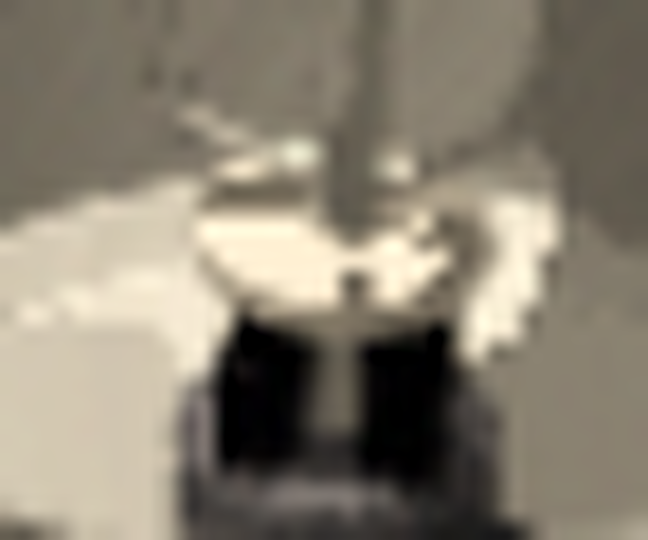

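>>> servo_tool([
  [0.1,0,0,0,1],
  [0.1,0,0,0,1],
  [0.1,0,0,0,1],
  [0.1,0,0,0,1],
  [0,0,0,0,1],
  [0,0,0,0,1],
  [0,0,0,0,1],
  [0,0,0,0,1],
  [0,0,0,0,1],
  [0,0,0,0,1],
])

```text
clock: 26.6
tcp_pos: [0.5293, 0.0837, 0.1703]
orientation: [0.705, -0.061, 0.704, 0.062]
wrist_force: [0.3, 0.3, 2.8]
finger_gap: 0.0112
```

```bash
python3 - <<'E'
from fit import *
rep()
E
```

```text
t 26.7 tcp [0.5293 0.0837 0.1704] xax [ 0.  0. -1.] jaw yaw 100.0 gap 0.011 F [-0.6 -0.5  4.3] M [ 0.02  0.05 -0.01] j [ 0.01  0.26 -0.17  1.13  0.   -0.17]
```

>>> servo_tool([
  [0.1,0,0,0,1],
  [0.1,0,0,0,1],
  [0.1,0,0,0,1],
  [0.1,0,0,0,1],
  [0.1,0,0,0,1],
  [0,0,0,0,1],
  [0,0,0,0,1],
  [0,0,0,0,1],
  [0,0,0,0,1],
  [0,0,0,0,1],
], grip_force=110)

```text
clock: 27.95
tcp_pos: [0.5293, 0.0837, 0.1656]
orientation: [0.705, -0.061, 0.704, 0.062]
wrist_force: [-0.5, -0.4, 6.2]
finger_gap: 0.0109
```

```bash
python3 - <<'E'
from fit import *
rep()
S5=shot('side','side8.png')['pixels']
c=S5[212:242,306:342]; 
cv2.imwrite('pics/u.png',cv2.resize(cv2.convertScaleAbs(c,alpha=1.4,beta=-20),None,fx=18,fy=18,interpolation=cv2.INTER_CUBIC))
E
```

```text
t 28.05 tcp [0.5293 0.0837 0.1656] xax [ 0.001  0.    -1.   ] jaw yaw 100.0 gap 0.0107 F [-1.  -1.2  6.5] M [ 0.06  0.13 -0.01] j [ 0.01  0.27 -0.18  1.12  0.   -0.17]
```

View pics/u.png

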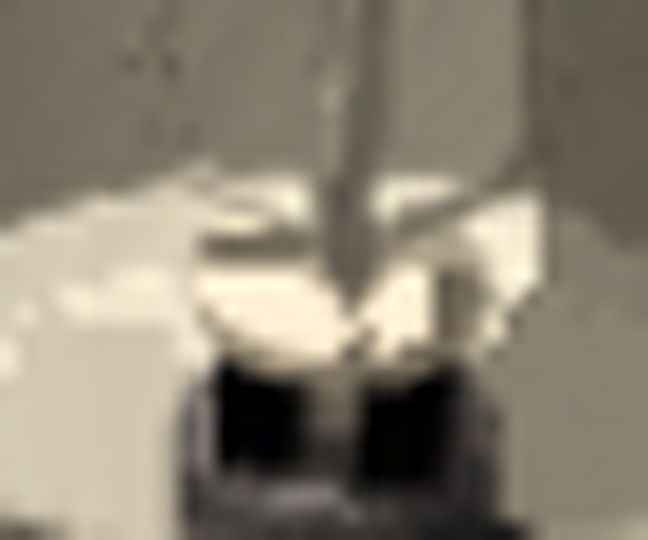

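>>> servo_tool([
  [0.05,0,0,0,1],
  [0.05,0,0,0,1],
  [0.05,0,0,0,1],
  [0.05,0,0,0,1],
  [0,0,0,0,1],
  [0,0,0,0,1],
  [0,0,0,0,1],
  [0,0,0,0,1],
  [0,0,0,0,1],
  [0,0,0,0,1],
])

```text
clock: 29.35
tcp_pos: [0.5295, 0.0837, 0.1647]
orientation: [0.705, -0.062, 0.704, 0.061]
wrist_force: [-1.9, -0.7, 13.6]
finger_gap: 0.0107
```

```bash
python3 - <<'E'
from fit import *
rep()
E
```

```text
t 29.45 tcp [0.5295 0.0837 0.1648] xax [ 0.002  0.    -1.   ] jaw yaw 100.0 gap 0.0105 F [-2.7  0.  12.9] M [0.02 0.8  0.03] j [ 0.01  0.27 -0.18  1.12  0.   -0.17]
```

>>> servo_tool([
  [0.05,0,0,0,1],
  [0.05,0,0,0,1],
  [0,0,0,0,1],
  [0,0,0,0,1],
  [0,0,0,0,1],
  [0,0,0,0,1],
  [0,0,0,0,1],
  [0,0,0,0,1],
  [0,0,0,0,1],
  [0,0,0,0,1],
])

```text
clock: 30.7
tcp_pos: [0.5296, 0.0837, 0.1647]
orientation: [0.705, -0.062, 0.703, 0.061]
wrist_force: [-5.3, 0.1, 18.1]
finger_gap: 0.0107
```

```bash
python3 - <<'E'
from fit import *
rep()
a=shot('side','side9.png')['pixels']
cv2.imwrite('pics/v.png',cv2.resize(a[130:280,260:400],None,fx=4,fy=4,interpolation=cv2.INTER_CUBIC))
c=a[212:242,306:342]; 
cv2.imwrite('pics/w.png',cv2.resize(cv2.convertScaleAbs(c,alpha=1.4,beta=-20),None,fx=18,fy=18,interpolation=cv2.INTER_CUBIC))
cv2.imwrite('pics/x.png',shot('top')['pixels'])
E
```

```text
t 30.8 tcp [0.5296 0.0837 0.1647] xax [ 0.003  0.    -1.   ] jaw yaw 100.0 gap 0.0108 F [-4.2  1.  18.9] M [0.  1.2 0. ] j [ 0.01  0.27 -0.18  1.12  0.   -0.17]
```

View pics/v.png

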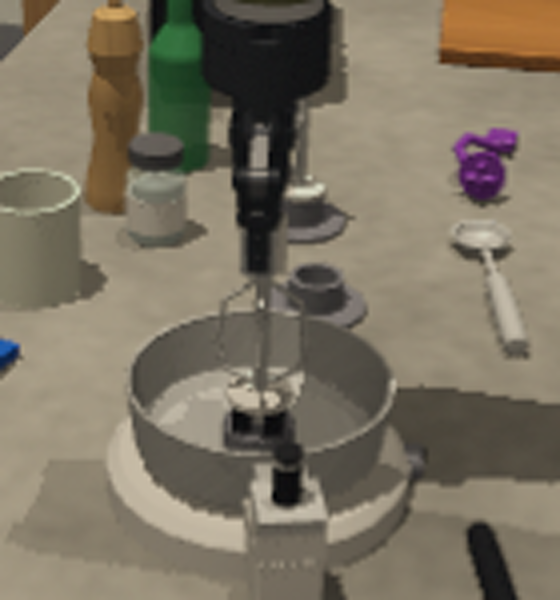

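View pics/w.png

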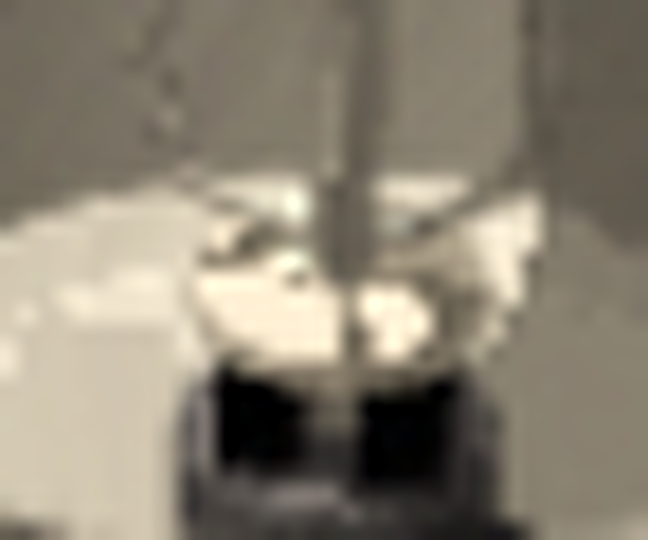

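View pics/x.png

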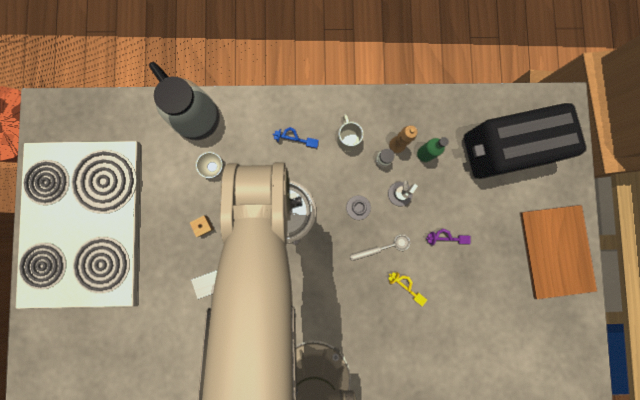

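>>> servo_tool([
  [0,0,-0.05,0,1],
  [0,0,-0.05,0,1],
  [0,0,0,0,1],
  [0,0,0,0,1],
  [0,0,0,0,1],
  [0,0,0,0,1],
  [0,0,0,0,1],
  [0,0,0,0,1],
  [0,0,0,0,1],
  [0,0,0,0,1],
])

```text
clock: 32.15
tcp_pos: [0.5294, 0.0837, 0.1648]
orientation: [0.706, -0.062, 0.703, 0.062]
wrist_force: [-2.1, 0.8, 18.0]
finger_gap: 0.0109
```

```bash
python3 - <<'E'
from fit import *
rep()
E
```

```text
t 32.25 tcp [0.5293 0.0837 0.1647] xax [ 0.004  0.    -1.   ] jaw yaw 100.0 gap 0.0107 F [-1.6  0.5 16.9] M [0.14 0.75 0.02] j [ 0.01  0.26 -0.19  1.12  0.   -0.17]
```

```bash
python3 -c "
from workcell import order
print(order.hand_in())"
```

```text
the job is handed in; nothing more can be done
None
```

The mixer is ready and the job is handed in at about 32 s of the 59 s allowed. The lock pin is in the bowl's lug and released, and the gripper is still holding the wire beater pressed home.

**Pin:** I took it from the wooden rest and pushed it down until the hand was level with its full depth (8.71 cm, expected 8.7 cm). I pressed a little more, then let go. The side picture shows the pin's shoulder lying on the lug, and it still stood there in the last picture.

**Beater:** I chose the wire beater in the near stand. The dough hook in the far stand and the blue, purple and yellow look-alikes were left alone. I turned the beater about 19° to match the slots and lowered it.
- **Meshing:** it went past the height where unmeshed wings would stop, with no contact force.
- **Spring:** the force then rose as the spring should, to about 7.5 N.
- **Stop:** it came to a rigid stop at 16.47 cm, against a predicted 16.46 cm. The last reading was 17–18 N upward on the wrist.

**Checks that did not quite agree:**
- The two cameras differed by 1–3 mm on the drive's position.
- The beater sat about 2 mm off-centre in the fingers, so I shifted the tool about 2 mm by the side view before lowering it.
- After pressing home there was a 5 N sideways load, which I eased to about 2 N. A moment of about 0.75 N m remained.
- The last top picture was partly blocked by the arm, so I judged the seating from the side view, the force and the height.

In the last pictures, the other kitchen things I could see were where they started.

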